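# Unclamp the practice nail wheel

## Robot

A 7-joint arm with a two-finger parallel gripper is mounted at the origin on the work surface. World frame = base frame: x ahead of the robot, y to its left, z up, the work surface at z = 0. Lengths are in m, angles in rad, forces in N, time in s.
With the tool pointing down it reaches from about 0.4 to 0.85 m from the base axis. Payload 4.5 kg.
Tool frame: the origin (TCP) lies on the mounting face of the last link; the fingertips stand 166 mm ahead of it and the grasp point (between the pads) lies 147 mm ahead of it; z points along the fingers, y is the line along which they close (so a half turn about z gives the same grasp; the last joint's range is limited). The gripper opens to 88 mm and grips with 3 to 60 N. Pads are 18 mm wide; open, the fingers measure 123 mm over their backs; the gripper's body (75 mm by 187 mm) begins 45 mm behind the grasp point.
Start: joints at [1.134, 0.689, -0.195, 1.565, 0.157, 0.902, -0.215], TCP at [0.284, -0.557, 0.405] pointing down, gripper open.
Joint ranges: [-3.01, 3.01], [-0.46, 2.08], [-1.47, 1.51], [0.13, 2.56], [-1, 4.14], [0.04, 2.09], [-2.66, 2.66]. Speed limits (rad/s): [2.57, 2.57, 3.14, 3.14, 3.14, 3.14, 3.14].

## Interface

Orientations are given as a unit quaternion [x, y, z, w].
In Python, from plant import r, snapshot gives the robot as it stands. The module is installed in compiled form; this text tells all that it offers.
- The arm moves only by the tool move_arm, never from a script. Its argument "rows" is a list of rows, each a list of 5 numbers: the shift along the tool's x, y, z in m, then the turn about the tool's z in rad, then the finger opening in m, from 0 to 0.0881. In form: [[dx, dy, dz, spin, claw], ...]. A call has 1 to 10 rows; each row shifts and turns the commanded pose from where the row before left it, along the tool's axes as they then stand; what a row does not reach is not made up. A row lasts 1/12 s, in which the tool goes at most 41.7 mm and 7.16 degrees, less where a joint would pass 70% of its speed; a pose out of reach is approached as far as the arm can. A call with a gripper value outside its range is refused whole. The fingers move at their own pace and stop on an object; "newtons" is the grip in N (left out, the last holds). Time passes only in rows, so rows that do not move let the fingers close. It gives the time, the measured TCP pose, the force, the opening and the grip force at its end, in the units of the state.
- r.get_state(): the state, without advancing time (a new reading comes with each control period).
- snapshot(name): name is "scene" or "side" or "wrist"; returns a dict with "color" (384x512x3 uint8, red, green, blue), "depth" (384x512 float32, m along the optical axis (not along the pixel's ray), 0 where there is no reading), "mtx" (3x3 intrinsics, pixels), "eye" and "orientation" of the camera in the world. Camera axes: x right, y up, looking along -z (the intrinsics and any distortion apply to the point x, -y, -z); pixel columns grow to the right and rows downward; lengths in m; the calibration is good to about 2 mm. A picture is of the moment at which its call begins.
- r.finish_job(): hands the job in; it is judged then, once.
The state is a dict: "clock": time; "q": joint angles; "qd": joint speeds; "joint_torque": joint torques, N m; "tool_pos": TCP position; "eef_rot": TCP orientation; "contact_force": force on the tool from outside, world axes, zero at the start; "moment": the same for the moment, N m; "opening": opening from 0.0 (shut) to 1.0 (fully open); "finger_force": force on a finger pad.
Only numpy, scipy, OpenCV 4.12 (cv2) and the standard library are available. Lean on these libraries where they do the work, as an engineer would, in place of code of your own. Each camera call takes 0.05 s, during which the arm holds its last target. There are 200 camera calls.

## Task

Free the practice nail wheel from its clamp stand: push the red safety tab gently away from the lever until it clicks and stays back by itself when you let go, then lift the clamp lever by its black grip and swing it well back so it stays open. Its plastic is weak, so never ram or squeeze the tab with more than about 15 N, nor wrench the lever against it; leave the wheel on its pin, do not disturb the file, buffer and tin, and let go of everything.

Things in the scene. Friction and masses are not known exactly. Their poses are not given: they have to be found in the camera images.
- stand: White clamp stand fixed in the blue tray; base plate 131 x 150 x 12 mm. Origin under the hub post at the tray floor (tray rim 12 mm higher); z up. The lever runs along this frame's -x, from its hinge (+x side) to its black grip. The red safety tab slides along +y to release.
- lever_hinge (a point): Hinge of the clamp lever, 50 mm to +x of the stand's origin, 41 mm above it; hinge axis along the stand's y.
- lever_grip (a point): Centre of the black grip at the lever's free end: 34 mm long (along the lever), 18 mm wide (stand y), 22 mm high, middle 45 mm above the tray floor, beyond the base's edge, free all around. It is 146 mm from the hinge and, closed, 4 mm above hinge height. Pinch its two sides; it can turn between the fingers as the lever swings.
- lever (a joint): Clamp lever angle: 0 closed on the wheel, growing as the grip rises and swings back over the hinge, end stop at 1.4 rad. Stiff hinge (0.25 N m, about 2 N at the grip), stays where it is left. Well back means over 1.1 rad.
- tab_paddle (a point): Centre of the safety tab's red upright thumb paddle: 22 mm (stand x) by 8 mm (stand y), 28 mm high, top 85 mm above the tray floor. Locked, it is 52 mm to -x and 26 mm to +y of the stand's origin. Space above bolt and lever on both its sides is free. Push it to the stand's +y. The plastic breaks at 15 N of push or squeeze.
- wheel_center (a point): Centre of the practice nail wheel: 12 coloured tips on a clear hub, 76 mm across, 5 mm thick, lying flat on the stand's pin under the lever. It stays there.
- tin_center (a point): Centre of the closed aluminium tin, 52 mm across, 34 mm high, standing loose in the tray. Not to be disturbed.
- buffer_center (a point): Centre of the wooden buffer block, 95 x 25 x 24 mm, lying loose in the tray. Not to be disturbed.
- file_center (a point): Centre of the frosted glass file, 140 x 14 x 5 mm, lying loose in the tray. Not to be disturbed.
- seat (a point): The top of the hub post where the wheel rests, 26 mm above the stand's origin.
- lever_bar (a point): Point on the steel lever bar's top (16 mm wide, top 46 mm above the tray floor) under the red bolt. The bolt blocks the lever after 0.01 rad until the tab is released; the bolt breaks if the lever is wrenched against it with 40 N.
- tab_bolt (a point): Top of the flat red bolt that carries the paddle and slides with it: 16 x 65 mm, top 57 mm above the tray floor. A spring pulls it back to locked (1 N at the start, 3 N near the end) if it is let go early. The lever is clear of it after 13 mm of travel.
- tab_guide (a point): Fixed grey guide under the bolt. A catch hidden in it engages at 15 to 37 mm of travel, different each time, not shown by any pose: the push rises to 5 or 6 N, eases as the catch rides over and clicks, and about 4 mm after easing meets a hard end stop; push on to this stop. Let go then, the tab stays back, 15 to 35 mm from its locked place, 2.5 mm short of the stop.

How it is judged:
By the outcome, as a careful person would: the job done as asked, in the order asked, and still so for the second after the job is handed in, with the robot touching nothing.
It also fails if it takes over 64 s, if anything falls off the work surface, if the arm or the gripper's body presses on something with over 40 N, if the wrist force passes 120 N, or if a joint passes its speed limit or range.

## Working session

There is one attempt and no reset: what is moved stays moved. The work goes in short steps, Python scripts to look and compute and a tool call to move; the robot and the scene stay as the last step left them, time stands still between calls to the robot, and variables do not carry over. Pictures are saved under pics/ and viewed, at most 10 in all, crops included, and the job is handed in when it is done.

Besides the shell and the picture viewer there is one more tool, called as name(argument=value, ...) on one line, values as JSON. move_arm: Moves the arm, as the interface text tells. Its arguments: {"type":"object","properties":{"rows":{"type":"array"},"newtons":{"type":"number"}},"required":["rows"]}

```bash
mkdir -p pics; cat > h.py <<'E'
import numpy as np, cv2
from scipy.spatial.transform import Rotation as R
from plant import r, snapshot
def pts(s):
    d=s["depth"];h,w=d.shape;u,v=np.meshgrid(np.arange(w),np.arange(h));K=np.array(s["mtx"])
    p=np.stack([(u-K[0,2])/K[0,0]*d,-(v-K[1,2])/K[1,1]*d,-d],-1)
    o=s["orientation"];M=R.from_quat(o).as_matrix() if np.size(o)==4 else np.array(o).reshape(3,3)
    return p@M.T+np.array(s["eye"])
def save(s,n): cv2.imwrite("pics/"+n,s["color"][:,:,::-1])
E
python3 - <<'E'
from h import *
a=[snapshot(n) for n in("scene","side")]
cv2.imwrite("pics/a.png",cv2.resize(np.hstack([x["color"] for x in a])[:,:,::-1],(800,300),interpolation=cv2.INTER_AREA))
save(a[0],"scene0.png")
for x in a:
    print(x["eye"],x["orientation"],x["mtx"]); p=pts(x); ok=x["depth"]>0
    hsv=cv2.cvtColor(x["color"],cv2.COLOR_RGB2HSV)
    red=((hsv[...,0]<6)|(hsv[...,0]>174))&(hsv[...,1]>150)&(hsv[...,2]>80)&ok
    n,l,st,c=cv2.connectedComponentsWithStats(red.astype(np.uint8))
    for i in range(1,n):
        if st[i,4]>40: q=p[l==i]; print(c[i],st[i],np.median(q,0),q.min(0),q.max(0))
s=r.get_state();print(s)
E
```

```text
[0.83377847 0.29843834 0.63941066] [0.09661254 0.26228098 0.89366884 0.35104231] [[394.93560065   0.         260.91054905]
 [  0.         394.93560065 190.8362869 ]
 [  0.           0.           1.        ]]
[307.8459596 207.5530303] [295 192  25  35 396] [0.55856952 0.10398    0.06311786] [0.52134507 0.07104444 0.04510454] [0.5734009  0.13335877 0.09280263]
[ 0.54134272 -0.7317858   0.56251313] [ 0.4749688  -0.02282025 -0.02530598  0.87934264] [[402.15971483   0.         257.90482567]
 [  0.         402.15971483 187.49670577]
 [  0.           0.           1.        ]]
[236.89221557 171.43712575] [231 162  14  21 167] [0.55354772 0.09436446 0.06393978] [0.53925732 0.06667354 0.04979121] [0.57255282 0.14291582 0.09128341]
{'clock': 0.1, 'q': array([ 1.13381462,  0.68992952, -0.19450167,  1.5662344 ,  0.15729505,
        0.9024842 , -0.21507421]), 'qd': array([ 3.49448188e-04, -1.33781417e-03, -1.82540122e-03, -3.08520908e-03,
       -6.52102661e-05,  2.02197417e-03,  5.39426096e-04]), 'joint_torque': array([-2.79492291e-03, -5.28503680e+01, -1.27135735e+00, -1.53839314e+01,
       -5.25608473e-02,  1.99877526e-03,  4.65710832e-05]), 'tool_pos': array([ 0.28333075, -0.55676498,  0.40397267]), 'eef_rot': array([ 9.72413111e-01,  2.33263899e-01, -2.54081720e-04, -7.93561340e-04]), 'contact_force': array([ 0.69997515,  0.04079052, -0.1008846 ]), 'moment': array([ 0.01974643,  0.03478801, -0.01005717]), 'finger_force': 0.0, 'opening': 1.002156178846984}
```

View pics/a.png

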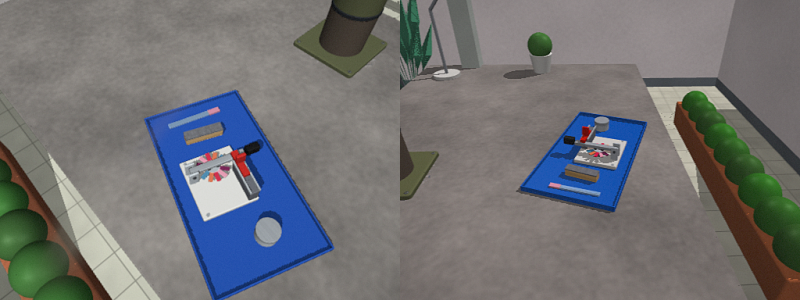

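View pics/scene0.png

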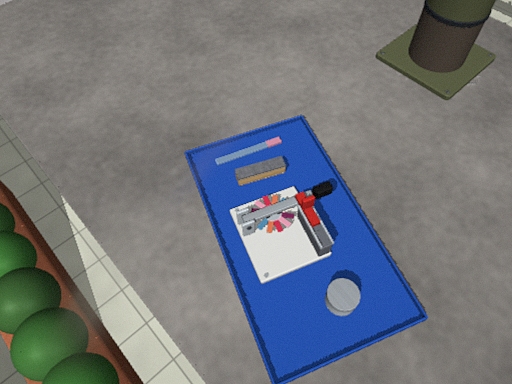

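The scene view shows the black grip at (322,188), the red tab at (308,205), the lever's hinge end at about (243,216) and the tin at (343,295). The stand's +x points away from the robot and its +y points toward the tin.

```bash
python3 - <<'E'
from h import *
for n in("scene","side"):
    x=snapshot(n);p=pts(x);ok=x["depth"]>0;hsv=cv2.cvtColor(x["color"],cv2.COLOR_RGB2HSV)
    H,S,V=[hsv[...,i].astype(int) for i in range(3)]
    roi=ok&(abs(p[...,0]-.58)<.2)&(abs(p[...,1]-.1)<.25)
    blue=roi&(abs(H-112)<12)&(S>150)&(V>90)
    q=p[blue];zf=np.median(q[:,2]);print(n,"floor z",zf,"rect",cv2.minAreaRect(q[:,:2].astype(np.float32)))
    M=R.from_quat(x["orientation"]).as_matrix();K=x["mtx"];e=np.array(x["eye"])
    def cast(u,v,z):
        d=M@np.array([(u-K[0,2])/K[0,0],-(v-K[1,2])/K[1,1],-1]);return e+d*(z-e[2])/d[2]
    def comp(m,mn):
        k,l,st,c=cv2.connectedComponentsWithStats(m.astype(np.uint8))
        return [(c[i],st[i,4],l==i) for i in range(1,k) if st[i,4]>mn]
    for c,a,m in comp(roi&(V<45)&(p[...,2]>zf+.025),25):
        print("black",c,a,np.median(p[m],0),"cast mid",cast(*c,zf+.048))
    white=roi&(S<40)&(V>185)&(abs(p[...,2]-zf-.012)<.006)
    for c,a,m in sorted(comp(white,100),key=lambda t:-t[1])[:1]:
        ys,xs=np.nonzero(m);g=np.array([cast(a,b,zf+.012)[:2] for a,b in zip(xs,ys)],np.float32)
        rc=cv2.minAreaRect(g);print("base",a,rc,cv2.boxPoints(rc).tolist())
    lev=roi&(abs(p[...,2]-zf-.046)<.004)&(S<60)&(V>60)
    for c,a,m in sorted(comp(lev,60),key=lambda t:-t[1])[:3]:
        q=p[m][:,:2];u=np.linalg.svd(q-q.mean(0),full_matrices=False)[2][0];print("lever?",c,a,q.mean(0),u,np.degrees(np.arctan2(u[1],u[0])))
    red=roi&((H<6)|(H>174))&(S>150)&(V>80)&(p[...,2]>zf+.078)
    for c,a,m in comp(red,10): print("paddle hi",c,a,p[m].mean(0),p[m].min(0),p[m].max(0))
    y0,x0=(150,180) if n=="scene" else (120,180)
    cr=x["color"][y0:y0+150,x0:x0+190];cv2.imwrite(f"pics/c_{n}.png",cv2.resize(cr[:,:,::-1],None,fx=4,fy=4,interpolation=cv2.INTER_CUBIC))
E
```

```text
scene floor z 0.005608643531041402 rect ((0.5753810405731201, 0.08979707956314087), (0.4595366418361664, 0.26779019832611084), 69.3416519165039)
black [322.00862069 189.4612069 ] 232 [0.50808543 0.0930957  0.06036554] cast mid [0.50567964 0.09138448 0.05360864]
base 2968 ((0.6051313281059265, 0.08459173142910004), (0.14952541887760162, 0.12857083976268768), 70.27294921875) [[0.5193833708763123, 0.03591562807559967], [0.6404085755348206, -0.007482126355171204], [0.6908792853355408, 0.1332678347826004], [0.5698540806770325, 0.17666558921337128]]
lever? [268.27308448 209.39096267] 509 [0.60116434 0.05533134] [ 0.92443771 -0.38133308] -22.416281135630783
lever? [320.62589928 235.71942446] 278 [0.57289913 0.15026228] [0.23938176 0.97092552] 76.14994588293013
paddle hi [307.30434783 199.10144928] 69 [0.55667436 0.10020137 0.08896852] [0.54516579 0.0925002  0.08406199] [0.56654152 0.106313   0.09167555]
side floor z 0.004847647595272564 rect ((0.5832392573356628, 0.10154648125171661), (0.49265381693840027, 0.25943127274513245), 69.47064971923828)
black [216.37903226 179.06451613] 124 [0.50386406 0.08247274 0.05477861] cast mid [0.50458006 0.0850723  0.05284765]
base 418 ((0.6147134900093079, 0.07836364209651947), (0.1459800750017166, 0.10476464033126831), 70.69288635253906) [[0.5411443710327148, 0.026797816157341003], [0.640017032623291, -0.007840678095817566], [0.6882826089859009, 0.12992946803569794], [0.5894099473953247, 0.1645679622888565]]
lever? [253.34339623 185.96981132] 265 [0.59082542 0.05553142] [ 0.94592343 -0.32439   ] -18.92862233770074
paddle hi [237.37931034 163.72413793] 29 [0.5552442  0.09655541 0.0872228 ] [0.54726931 0.09102424 0.08286578] [0.5639197  0.10380137 0.09086811]
```

View pics/c_scene.png

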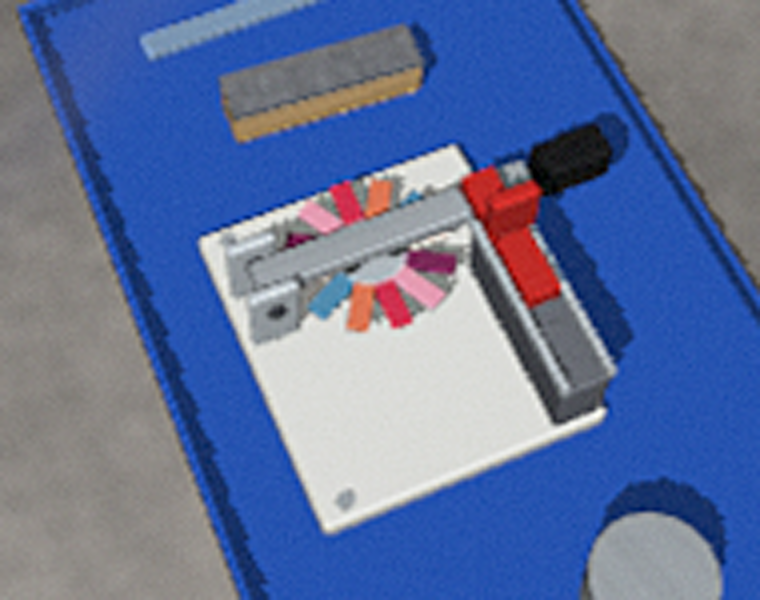

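The crop fits a stand yaw of about -20°. The grip is near (0.506, 0.090), which puts the stand origin near (0.596, 0.057), and the predicted paddle position (0.556, 0.099) matches what I see. I'll spin the tool by +0.823 rad so its x lies along stand x and its y along stand -y.

move_arm(rows=[[0,0,0,0.1176,0.0],[0,0,0,0.1176,0.0],[0,0,0,0.1176,0.0],[0,0,0,0.1176,0.0],[0,0,0,0.1176,0.0],[0,0,0,0.1176,0.0],[0,0,0,0.1176,0.0],[0,-0.03,0,0,0.0],[0,-0.036,0,0,0.0],[0,-0.036,0,0,0.0]], newtons=5)

```text
clock: 1.03
tool_pos: [0.3186, -0.4605, 0.4044]
eef_rot: [0.984, -0.176, -0.0, 0.0]
contact_force: [0.3, 0.0, -0.2]
opening: 0.269
finger_force: 0.0
```

move_arm(rows=[[0,-0.038,0,0,0.0],[0,-0.038,0,0,0.0],[0,-0.038,0,0,0.0],[0,-0.038,0,0,0.0],[0,-0.038,0,0,0.0],[0,-0.038,0,0,0.0],[0,-0.038,0,0,0.0],[0,-0.038,0,0,0.0],[0,-0.038,0,0,0.0],[0,-0.038,0,0,0.0]])

```text
clock: 1.87
tool_pos: [0.4502, -0.1027, 0.4048]
eef_rot: [0.985, -0.175, 0.0, -0.0]
contact_force: [1.1, -0.6, -0.2]
opening: 0.009
finger_force: 0.0
```

move_arm(rows=[[0.01,-0.038,0.01,0,0.0],[0.01,-0.038,0.01,0,0.0],[0.01,-0.038,0.01,0,0.0],[0,-0.035,0.01,0,0.0],[0,-0.02,0.01,0,0.0],[0,-0.01,0.01,0,0.0],[0,0,0.01,0,0.0],[0,0,0,0,0.0],[0,0,0,0,0.0],[0,0,0,0,0.0]])

```text
clock: 2.7
tool_pos: [0.5395, 0.0507, 0.3351]
eef_rot: [0.984, -0.177, 0.0, 0.001]
contact_force: [0.0, 0.9, -0.3]
opening: 0.007
finger_force: 0.0
```

```bash
python3 - <<'E'
from h import *
x=snapshot("wrist");save(x,"w1.png");p=pts(x);hsv=cv2.cvtColor(x["color"],cv2.COLOR_RGB2HSV)
H,S,V=[hsv[...,i].astype(int) for i in range(3)];ok=(x["depth"]>0)
red=ok&((H<6)|(H>174))&(S>150)&(V>80)
for nm,m in(("paddle top",red&(p[...,2]>.084)&(p[...,2]<.1)),("bolt",red&(abs(p[...,2]-.062)<.004)),("grip top",ok&(V<45)&(abs(p[...,2]-.061)<.004)&(p[...,0]<.54))):
    q=p[m]
    if len(q)>10: print(nm,len(q),np.median(q[:,2]),cv2.minAreaRect(q[:,:2].astype(np.float32)))
b=ok&(abs(H-112)<12)&(S>150);print("floor",np.median(p[b][:,2]))
E
```

```text
paddle top 179 0.08822200659078064 ((0.5545198321342468, 0.09827395528554916), (0.007283368613570929, 0.019700542092323303), 72.40234375)
bolt 507 0.060443120615576884 ((0.5555534362792969, 0.09945222735404968), (0.06358887255191803, 0.015255510807037354), 69.46113586425781)
grip top 296 0.0592851644611424 ((0.5061041116714478, 0.08779720962047577), (0.014810780063271523, 0.031126735731959343), 67.97530364990234)
floor 0.0035114047772277224
```

View pics/w1.png

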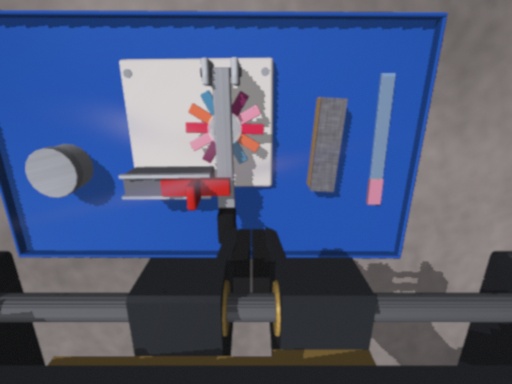

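move_arm(rows=[[0,0,0.02,0,0.0],[0,0,0.02,0,0.0],[0,0,0.02,0,0.0],[0,0,0.02,0,0.0],[0,0,0.015,0,0.0],[0,0,0.005,0,0.0],[-0.002,-0.008,0,0,0.0],[0,-0.008,0,0,0.0],[0,-0.004,0,0,0.0],[0,0,0,0,0.0]])

```text
clock: 3.58
tool_pos: [0.5457, 0.0745, 0.2359]
eef_rot: [0.985, -0.174, 0.001, -0.001]
contact_force: [0.1, 0.9, -0.2]
opening: 0.005
finger_force: 0.0
```

move_arm(rows=[[0,0,0,0,0.0],[0,0,0,0,0.0],[0,0,0,0,0.0]])

```text
clock: 3.83
tool_pos: [0.5449, 0.0722, 0.2351]
eef_rot: [0.984, -0.175, 0.0, 0.0]
contact_force: [-0.2, -0.0, -0.1]
opening: 0.004
finger_force: 0.0
```

move_arm(rows=[[0,-0.001,0,0,0.0],[0,-0.001,0,0,0.0],[0,-0.001,0,0,0.0],[0,-0.001,0,0,0.0],[0,-0.001,0,0,0.0],[0,0,0,0,0.0],[0,0,0,0,0.0]])

```text
clock: 4.42
tool_pos: [0.5466, 0.0772, 0.2347]
eef_rot: [0.985, -0.175, -0.0, 0.0]
contact_force: [-0.4, 0.5, 0.2]
opening: 0.006
finger_force: 0.0
```

move_arm(rows=[[0,-0.001,0,0,0.0],[0,-0.001,0,0,0.0],[0,-0.001,0,0,0.0],[0,-0.001,0,0,0.0],[0,0,0,0,0.0],[0,0,0,0,0.0]])

```text
clock: 4.92
tool_pos: [0.548, 0.081, 0.2347]
eef_rot: [0.985, -0.175, 0.0, 0.0]
contact_force: [0.0, 0.2, -0.6]
opening: 0.005
finger_force: 0.0
```

move_arm(rows=[[0,-0.001,0,0,0.0],[0,-0.001,0,0,0.0],[0,-0.001,0,0,0.0],[0,-0.001,0,0,0.0],[0,0,0,0,0.0],[0,0,0,0,0.0]])

```text
clock: 5.42
tool_pos: [0.5493, 0.0847, 0.2347]
eef_rot: [0.985, -0.175, 0.0, 0.0]
contact_force: [-0.2, -1.0, -0.0]
opening: 0.008
finger_force: 0.6
```

move_arm(rows=[[0,-0.001,0,0,0.0],[0,-0.001,0,0,0.0],[0,-0.001,0,0,0.0],[0,-0.001,0,0,0.0],[0,0,0,0,0.0],[0,0,0,0,0.0]])

```text
clock: 5.92
tool_pos: [0.5507, 0.0887, 0.2347]
eef_rot: [0.985, -0.175, 0.0, -0.0]
contact_force: [-0.0, -0.6, -0.3]
opening: 0.004
finger_force: 0.6
```

move_arm(rows=[[0,-0.001,0,0,0.0],[0,-0.001,0,0,0.0],[0,-0.001,0,0,0.0],[0,-0.001,0,0,0.0],[0,0,0,0,0.0],[0,0,0,0,0.0]])

```text
clock: 6.42
tool_pos: [0.5521, 0.0924, 0.2347]
eef_rot: [0.985, -0.175, 0.0, -0.0]
contact_force: [-0.1, -1.3, 0.2]
opening: 0.005
finger_force: 0.7
```

```bash
cat >> h.py <<'E'
def paddle():
    for n in("scene","side"):
        x=snapshot(n);p=pts(x);hsv=cv2.cvtColor(x["color"],cv2.COLOR_RGB2HSV);H,S,V=[hsv[...,i].astype(int) for i in range(3)]
        m=(x["depth"]>0)&((H<6)|(H>174))&(S>150)&(V>80)&(abs(p[...,0]-.57)<.08)&(abs(p[...,1]-.12)<.08)
        for nm,k in(("hi",m&(p[...,2]>.078)),("bolt",m&(abs(p[...,2]-.061)<.005))):
            q=p[k]; t=q[:,:2]@[.342,.94]
            if len(q): print(n,nm,len(q),q.mean(0).round(4),"y range",t.min().round(4),t.max().round(4))
    s=r.get_state();print("tcp y",s["tool_pos"][:2]@[.342,.94],s["contact_force"],s["clock"])
E
python3 -c "
from h import *
paddle()"
```

```text
scene hi 54 [0.5827 0.1256 0.117 ] y range 0.2925 0.3563
scene bolt 70 [0.5649 0.112  0.0623] y range 0.2669 0.3171
side hi 6 [0.5665 0.1068 0.0845] y range 0.2906 0.2974
side bolt 51 [0.5567 0.0992 0.0603] y range 0.2616 0.3277
tcp y 0.2756209094673836 [-0.34307283 -2.31141563 -0.24460623] 6.5167
```

move_arm(rows=[[0,-0.001,0,0,0.0],[0,-0.001,0,0,0.0],[0,0,0,0,0.0],[0,0,0,0,0.0]])

```text
clock: 6.85
tool_pos: [0.5528, 0.0942, 0.2347]
eef_rot: [0.985, -0.175, -0.0, -0.0]
contact_force: [-0.7, -0.9, -0.6]
opening: 0.007
finger_force: 0.8
```

move_arm(rows=[[0,-0.001,0,0,0.0],[0,0,0,0,0.0],[0,0,0,0,0.0]])

```text
clock: 7.1
tool_pos: [0.553, 0.0949, 0.2347]
eef_rot: [0.985, -0.175, -0.0, 0.0]
contact_force: [-0.7, -1.6, -0.5]
opening: 0.003
finger_force: 1.2
```

move_arm(rows=[[0,-0.001,0,0,0.0],[0,0,0,0,0.0],[0,0,0,0,0.0]])

```text
clock: 7.35
tool_pos: [0.5533, 0.0957, 0.2347]
eef_rot: [0.985, -0.175, -0.0, 0.0]
contact_force: [-0.8, -3.0, 0.1]
opening: 0.006
finger_force: 1.7
```

move_arm(rows=[[0,-0.001,0,0,0.0],[0,0,0,0,0.0],[0,0,0,0,0.0]])

```text
clock: 7.6
tool_pos: [0.5537, 0.0967, 0.2347]
eef_rot: [0.985, -0.175, -0.0, 0.0]
contact_force: [-1.7, -3.4, 0.5]
opening: 0.006
finger_force: 2.0
```

move_arm(rows=[[0,-0.001,0,0,0.0],[0,0,0,0,0.0],[0,0,0,0,0.0]])

```text
clock: 7.85
tool_pos: [0.5541, 0.0978, 0.2347]
eef_rot: [0.985, -0.175, -0.0, 0.0]
contact_force: [-2.1, -3.8, -0.6]
opening: 0.007
finger_force: 2.1
```

move_arm(rows=[[0,-0.001,0,0,0.0],[0,0,0,0,0.0],[0,0,0,0,0.0]])

```text
clock: 8.1
tool_pos: [0.5544, 0.0987, 0.2347]
eef_rot: [0.985, -0.175, -0.0, 0.0]
contact_force: [-1.9, -4.0, -0.1]
opening: 0.005
finger_force: 2.3
```

move_arm(rows=[[0,-0.001,0,0,0.0],[0,0,0,0,0.0],[0,0,0,0,0.0]])

```text
clock: 8.35
tool_pos: [0.5548, 0.0997, 0.2347]
eef_rot: [0.985, -0.175, -0.0, 0.0]
contact_force: [-3.1, -4.4, -0.9]
opening: 0.006
finger_force: 2.2
```

move_arm(rows=[[0,-0.001,0,0,0.0],[0,0,0,0,0.0],[0,0,0,0,0.0]])

```text
clock: 8.6
tool_pos: [0.5553, 0.1011, 0.2347]
eef_rot: [0.985, -0.175, 0.0, -0.0]
contact_force: [-2.5, -3.3, -0.3]
opening: 0.01
finger_force: 1.6
```

move_arm(rows=[[0,-0.001,0,0,0.0],[0,0,0,0,0.0],[0,0,0,0,0.0]])

```text
clock: 8.85
tool_pos: [0.5558, 0.1025, 0.2348]
eef_rot: [0.985, -0.175, 0.0, -0.001]
contact_force: [-2.1, -1.3, -1.1]
opening: 0.005
finger_force: 0.7
```

move_arm(rows=[[0,-0.001,0,0,0.0],[0,0,0,0,0.0],[0,0,0,0,0.0]])

```text
clock: 9.1
tool_pos: [0.5562, 0.103, 0.2349]
eef_rot: [0.985, -0.175, 0.0, -0.0]
contact_force: [-1.0, -0.6, 0.5]
opening: 0.005
finger_force: 0.4
```

move_arm(rows=[[0,-0.0005,0,0,0.0],[0,0,0,0,0.0],[0,0,0,0,0.0]])

```text
clock: 9.35
tool_pos: [0.5563, 0.1032, 0.2348]
eef_rot: [0.985, -0.175, 0.0, -0.0]
contact_force: [-1.1, -0.6, 0.7]
opening: 0.004
finger_force: 0.5
```

move_arm(rows=[[0,-0.0005,0,0,0.0],[0,0,0,0,0.0],[0,0,0,0,0.0]])

```text
clock: 9.6
tool_pos: [0.5564, 0.1033, 0.2348]
eef_rot: [0.985, -0.175, 0.0, 0.0]
contact_force: [-0.3, -1.5, 0.5]
opening: 0.006
finger_force: 0.8
```

move_arm(rows=[[0,-0.0005,0,0,0.0],[0,0,0,0,0.0],[0,0,0,0,0.0]])

```text
clock: 9.85
tool_pos: [0.5565, 0.1037, 0.2348]
eef_rot: [0.984, -0.175, 0.0, 0.0]
contact_force: [-1.4, -2.2, 0.2]
opening: 0.004
finger_force: 1.2
```

move_arm(rows=[[0,-0.0005,0,0,0.0],[0,0,0,0,0.0],[0,0,0,0,0.0]])

```text
clock: 10.1
tool_pos: [0.5567, 0.1043, 0.2347]
eef_rot: [0.985, -0.175, 0.0, 0.0]
contact_force: [-1.0, -2.8, 1.5]
opening: 0.006
finger_force: 1.3
```

move_arm(rows=[[0,-0.0005,0,0,0.0],[0,0,0,0,0.0],[0,0,0,0,0.0]])

```text
clock: 10.35
tool_pos: [0.5569, 0.1049, 0.2348]
eef_rot: [0.985, -0.175, 0.0, -0.0]
contact_force: [0.1, -2.4, 1.2]
opening: 0.004
finger_force: 1.2
```

move_arm(rows=[[0,-0.0005,0,0,0.0],[0,0,0,0,0.0],[0,0,0,0,0.0]])

```text
clock: 10.6
tool_pos: [0.557, 0.1054, 0.2348]
eef_rot: [0.985, -0.175, 0.0, -0.0]
contact_force: [0.1, -2.9, 1.0]
opening: 0.001
finger_force: 1.2
```

move_arm(rows=[[0,-0.0005,0,0,0.0],[0,0,0,0,0.0],[0,0,0,0,0.0]])

```text
clock: 10.85
tool_pos: [0.5572, 0.1058, 0.2347]
eef_rot: [0.985, -0.175, 0.0, -0.0]
contact_force: [-0.1, -2.1, 1.1]
opening: 0.004
finger_force: 1.2
```

move_arm(rows=[[0,-0.0005,0,0,0.0],[0,0,0,0,0.0],[0,0,0,0,0.0]])

```text
clock: 11.1
tool_pos: [0.5573, 0.106, 0.2347]
eef_rot: [0.984, -0.175, 0.0, 0.0]
contact_force: [-0.8, -4.1, 1.9]
opening: 0.007
finger_force: 1.7
```

move_arm(rows=[[0,-0.0005,0,0,0.0],[0,0,0,0,0.0],[0,0,0,0,0.0]])

```text
clock: 11.35
tool_pos: [0.5574, 0.1063, 0.2347]
eef_rot: [0.984, -0.175, -0.0, 0.0]
contact_force: [-0.8, -4.7, 2.1]
opening: 0.007
finger_force: 2.4
```

move_arm(rows=[[0,-0.0005,0,0,0.0],[0,0,0,0,0.0],[0,0,0,0,0.0]])

```text
clock: 11.6
tool_pos: [0.5575, 0.1064, 0.2347]
eef_rot: [0.984, -0.176, -0.0, 0.001]
contact_force: [-0.9, -5.6, 2.5]
opening: 0.005
finger_force: 2.9
```

move_arm(rows=[[0,-0.0005,0,0,0.0],[0,0,0,0,0.0],[0,0,0,0,0.0]])

```text
clock: 11.85
tool_pos: [0.5575, 0.1066, 0.2347]
eef_rot: [0.984, -0.176, -0.0, 0.001]
contact_force: [-1.9, -7.1, 3.0]
opening: 0.007
finger_force: 3.2
```

move_arm(rows=[[0,-0.0005,0,0,0.0],[0,0,0,0,0.0],[0,0,0,0,0.0]])

```text
clock: 12.1
tool_pos: [0.5576, 0.1067, 0.2347]
eef_rot: [0.984, -0.176, -0.0, 0.001]
contact_force: [-2.1, -6.3, 3.1]
opening: 0.005
finger_force: 3.6
```

Force rose to 7.5 N with almost no motion, so this is the end stop. I'll back off and check that the tab stays.

move_arm(rows=[[0,0.001,0,0,0.0],[0,0.001,0,0,0.0],[0,0.002,0,0,0.0],[0,0.003,0,0,0.0],[0,0.004,0,0,0.0],[0,0.004,0,0,0.0],[0,0.005,0,0,0.0],[0,0.005,-0.005,0,0.0],[0,0,-0.01,0,0.0],[0,0,-0.02,0,0.0]])

```text
clock: 12.93
tool_pos: [0.5485, 0.0842, 0.2692]
eef_rot: [0.984, -0.176, -0.002, 0.001]
contact_force: [0.6, 0.7, -0.3]
opening: 0.004
finger_force: 0.0
```

move_arm(rows=[[-0.02,0,-0.03,0,0.045],[-0.02,0,-0.03,0,0.045],[-0.02,0,-0.01,0,0.045],[0,0,0,0,0.045],[0,0,0,0,0.045]])

```text
clock: 13.35
tool_pos: [0.4928, 0.1059, 0.3411]
eef_rot: [0.985, -0.175, 0.001, -0.001]
contact_force: [0.3, -0.1, -0.0]
opening: 0.365
finger_force: 0.0
```

```bash
python3 - <<'E'
from h import *
paddle()
x=snapshot("wrist");save(x,"w2.png");p=pts(x);hsv=cv2.cvtColor(x["color"],cv2.COLOR_RGB2HSV)
H,S,V=[hsv[...,i].astype(int) for i in range(3)];ok=(x["depth"]>0)
red=ok&((H<6)|(H>174))&(S>150)&(V>80)
for nm,m in(("paddle top",red&(p[...,2]>.084)&(p[...,2]<.1)),("bolt",red&(abs(p[...,2]-.062)<.004)&(p[...,1]>.06)),("grip top",ok&(V<45)&(abs(p[...,2]-.061)<.004)&(p[...,0]<.54))):
    q=p[m]
    if len(q)>10: print(nm,len(q),np.median(q[:,2]),cv2.minAreaRect(q[:,:2].astype(np.float32)))
print(r.get_state()["tool_pos"])
E
```

```text
scene hi 93 [0.565  0.1224 0.0871] y range 0.3031 0.3112
scene bolt 261 [0.5657 0.1273 0.062 ] y range 0.2761 0.3407
side hi 42 [0.5629 0.1182 0.0853] y range 0.3008 0.3104
side bolt 68 [0.5598 0.1092 0.0609] y range 0.272 0.338
tcp y 0.2677091957448309 [-0.08399077  0.52682594  0.38644025] 13.45
paddle top 257 0.08827824911099039 ((0.5630502104759216, 0.12059058994054794), (0.008020847104489803, 0.020382849499583244), 68.99923706054688)
bolt 1015 0.06037356720746834 ((0.5634539127349854, 0.121889129281044), (0.06372365355491638, 0.015288138762116432), 70.9075698852539)
grip top 30 0.05954278439298627 ((0.4926683008670807, 0.09210754185914993), (0.012282653711736202, 0.0034811501391232014), 69.6112060546875)
[0.49379487 0.10500602 0.33934302]
```

View pics/w2.png

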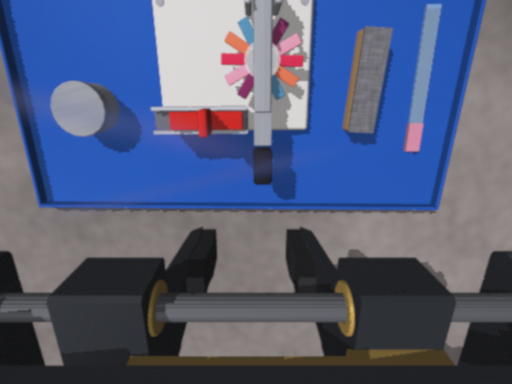

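The tab holds at about 24 mm of travel (paddle at (205,122), clear of the lever). Next I'll go over the grip at (262,165).

move_arm(rows=[[0.0075,0.0055,0,0,0.045],[0.0075,0.0055,0.01,0,0.045],[0,0,0.03,0,0.045],[0,0,0.03,0,0.045],[0,0,0.02,0,0.045],[0,0,0,0,0.045],[0,0,0,0,0.045],[0,0,0,0,0.045]])

```text
clock: 14.17
tool_pos: [0.504, 0.0891, 0.25]
eef_rot: [0.984, -0.176, 0.0, 0.0]
contact_force: [-0.5, -0.0, 0.5]
opening: 0.51
finger_force: 0.0
```

```bash
python3 - <<'E'
from h import *
s=r.get_state();t=s["tool_pos"];d=np.array([.5054,.0888])-t[:2];c,q=.9397,.342
print(t,s["eef_rot"],"dx",d@[c,-q],"dy",d@[-q,-c],s["opening"]*88)
x=snapshot("wrist");save(x,"w3.png")
E
```

```text
[0.50399184 0.08912646 0.24995228] [ 9.84415953e-01 -1.75855102e-01  4.48932580e-04  1.14601605e-04] dx 0.001434892533839065 dy -0.00017481662239896342 44.83905344749675
```

View pics/w3.png

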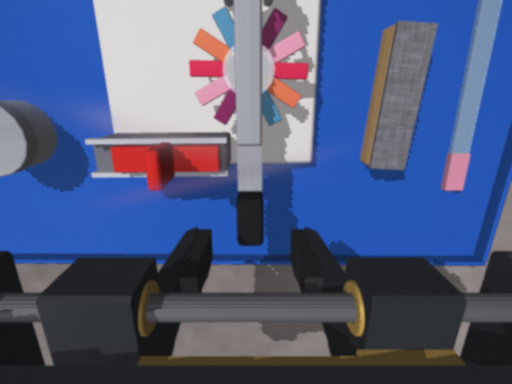

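The grip (column 249) is centred between the fingers (middle at column 251). Descend and pinch.

move_arm(rows=[[0,0,0.015,0,0.045],[0,0,0.015,0,0.045],[0,0,0.015,0,0.045],[0,0,0.0075,0,0.045],[0,0,0,0,0.045],[0,0,0,0,0.045]])

```text
clock: 14.72
tool_pos: [0.5036, 0.0898, 0.1979]
eef_rot: [0.985, -0.175, 0.0, -0.0]
contact_force: [-0.7, 0.8, 1.1]
opening: 0.512
finger_force: 0.0
```

move_arm(rows=[[0,0,0,0,0.01],[0,0,0,0,0.01],[0,0,0,0,0.01],[0,0,0,0,0.01],[0,0,0,0,0.01],[0,0,0,0,0.01]], newtons=12)

```text
clock: 15.22
tool_pos: [0.5035, 0.09, 0.1976]
eef_rot: [0.985, -0.175, 0.0, -0.0]
contact_force: [1.1, -0.3, 2.8]
opening: 0.202
finger_force: 12.0
```

move_arm(rows=[[0.0002,0,-0.0044,0,0.01],[0.0004,0,-0.0044,0,0.01],[0.0011,0,-0.0087,0,0.01],[0,0,0,0,0.01],[0,0,0,0,0.01]])

```text
clock: 15.63
tool_pos: [0.5046, 0.0896, 0.2154]
eef_rot: [0.985, -0.175, -0.0, -0.0]
contact_force: [-0.3, 2.3, 1.6]
opening: 0.203
finger_force: 12.0
```

move_arm(rows=[[0.0016,0,-0.0087,0,0.01],[0.0021,0,-0.0086,0,0.01],[0.0026,0,-0.0084,0,0.01],[0.0031,0,-0.0082,0,0.01],[0,0,0,0,0.01]])

```text
clock: 16.05
tool_pos: [0.5134, 0.0863, 0.2504]
eef_rot: [0.985, -0.175, -0.0, -0.0]
contact_force: [-4.7, 4.8, 2.8]
opening: 0.203
finger_force: 12.0
```

```bash
python3 - <<'E'
from h import *
a=[snapshot(n)["color"] for n in("scene","side")]
v=np.hstack([cv2.resize(c[y:y+150,x0:x0+100],None,fx=4,fy=4,interpolation=cv2.INTER_CUBIC) for c,y,x0 in((a[0],120,240),(a[1],90,190))])
cv2.imwrite("pics/l1.png",v[:,:,::-1])
E
```

```text
(no output)
```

View pics/l1.png

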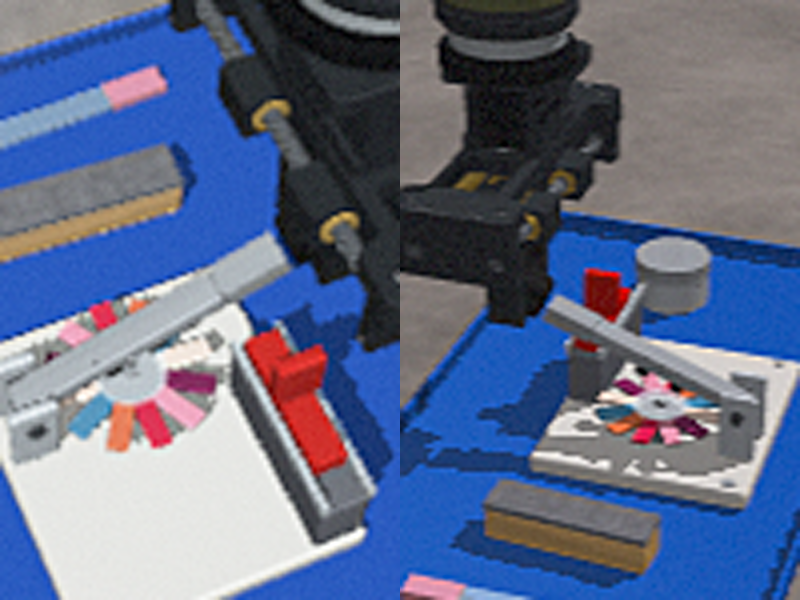

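The lever is rising freely and the bolt is clear of it. Continue along the arc, biased about 1 mm outward because of the radial force.

move_arm(rows=[[0.0026,0,-0.008,0,0.01],[0.0036,0,-0.0078,0,0.01],[0.0046,0,-0.0075,0,0.01],[0.005,0,-0.0073,0,0.01],[0.0054,0,-0.0069,0,0.01],[0,0,0,0,0.01]])

```text
clock: 16.65
tool_pos: [0.5343, 0.0787, 0.2885]
eef_rot: [0.984, -0.176, 0.001, -0.001]
contact_force: [-4.3, 3.1, 4.6]
opening: 0.205
finger_force: 12.0
```

move_arm(rows=[[0.0059,0,-0.0066,0,0.01],[0.0062,0,-0.0062,0,0.01],[0.0066,0,-0.0059,0,0.01],[0.0069,0,-0.0055,0,0.01],[0,0,0,0,0.01],[0,0,0,0,0.01]])

```text
clock: 17.15
tool_pos: [0.5583, 0.07, 0.3127]
eef_rot: [0.984, -0.176, 0.001, -0.001]
contact_force: [-2.4, 3.8, 7.1]
opening: 0.201
finger_force: 12.0
```

move_arm(rows=[[0.0067,0,-0.006,0,0.01],[0.007,0,-0.0056,0,0.01],[0.0078,0,-0.0041,0,0.01],[0.008,0,-0.0036,0,0.01],[0.0082,0,-0.0031,0,0.01],[0.0085,0,-0.0027,0,0.01],[0,0,0,0,0.01],[0,0,0,0,0.01]])

```text
clock: 17.82
tool_pos: [0.6027, 0.0539, 0.3374]
eef_rot: [0.984, -0.176, 0.002, -0.001]
contact_force: [0.7, 3.7, 6.4]
opening: 0.204
finger_force: 12.0
```

```bash
python3 - <<'E'
from h import *
s=r.get_state();t=s["tool_pos"];d=t[:2]-np.array([.642,.0392]);x=d@[.9397,-.342];z=t[2]-.147-.045
print(x,z,"phi",np.arctan2(z,-x),np.hypot(x,z),s["contact_force"],s["q"])
E
```

```text
-0.04193165967767533 0.14538167703616367 phi 1.2899926549714942 0.1513079512159615 [0.70345912 3.72989186 6.4041428 ] [-0.23750173  0.74858987  0.12787507  1.70548842 -0.13694392  0.69102262
 -1.96200644]
```

move_arm(rows=[[0,0,0,0,0.05],[0,0,0,0,0.05],[0,0,0,0,0.05],[0,0,0,0,0.05],[0,0,0,0,0.05],[0,0,0,0,0.05],[0,0,-0.01,0,0.05],[0,0,-0.02,0,0.05],[0,0,-0.03,0,0.05],[0,0,-0.03,0,0.05]])

```text
clock: 18.65
tool_pos: [0.6006, 0.0539, 0.4265]
eef_rot: [0.985, -0.175, -0.001, 0.0]
contact_force: [0.3, -0.5, 0.2]
opening: 0.567
finger_force: 0.0
```

move_arm(rows=[[-0.03,0,-0.01,0,0.05],[-0.035,0,0,0,0.05],[-0.035,0,0,0,0.05],[-0.03,0,0,0,0.05],[-0.02,0,0,0,0.05],[0,0,0,0,0.05],[0,0,0,0,0.05],[0,0,0,0,0.05]])

```text
clock: 19.32
tool_pos: [0.4612, 0.1055, 0.4361]
eef_rot: [0.984, -0.176, 0.001, -0.0]
contact_force: [0.4, 0.9, 0.2]
opening: 0.567
finger_force: 0.0
```

```bash
python3 - <<'E'
from h import *
S=[snapshot(n) for n in("scene","side")]
for n,x in zip("ab",S):
    p=pts(x);hsv=cv2.cvtColor(x["color"],cv2.COLOR_RGB2HSV);V=hsv[...,2]
    st=(p-[.595,.0563,.0045])@np.array([[.9397,.342,0],[-.342,.9397,0],[0,0,1]])
    m=(x["depth"]>0)&(abs(st[...,1])<.012)&(st[...,0]>-.03)&(st[...,0]<.09)&(st[...,2]>.07)&(st[...,2]<.21)
    q=st[m];print(len(q),q.min(0),q.max(0)); 
    u=np.polyfit(q[:,2],q[:,0],1);print("angle",np.pi/2+np.arctan(u[0]))
paddle()
a=[s["color"] for s in S]
v=np.hstack([cv2.resize(c[y:y+150,x0:x0+100],None,fx=4,fy=4,interpolation=cv2.INTER_CUBIC) for c,y,x0 in((a[0],150,230),(a[1],90,190))])
cv2.imwrite("pics/l2.png",v[:,:,::-1])
E
```

```text
866 [-0.00544749 -0.00743183  0.07059947] [0.04624253 0.01108488 0.20310891]
angle 1.317209454480632
465 [-0.00682541 -0.01105207  0.07031486] [0.04424422 0.00995806 0.20040964]
angle 1.324029763989585
scene hi 93 [0.5651 0.1223 0.087 ] y range 0.3022 0.3114
scene bolt 262 [0.566  0.128  0.0621] y range 0.2762 0.3407
side hi 43 [0.5628 0.1183 0.085 ] y range 0.3005 0.3114
side bolt 70 [0.5596 0.1096 0.0611] y range 0.2712 0.338
tcp y 0.25665343433854887 [ 0.53735104 -0.6033698   0.31703598] 19.5167
```

View pics/l2.png

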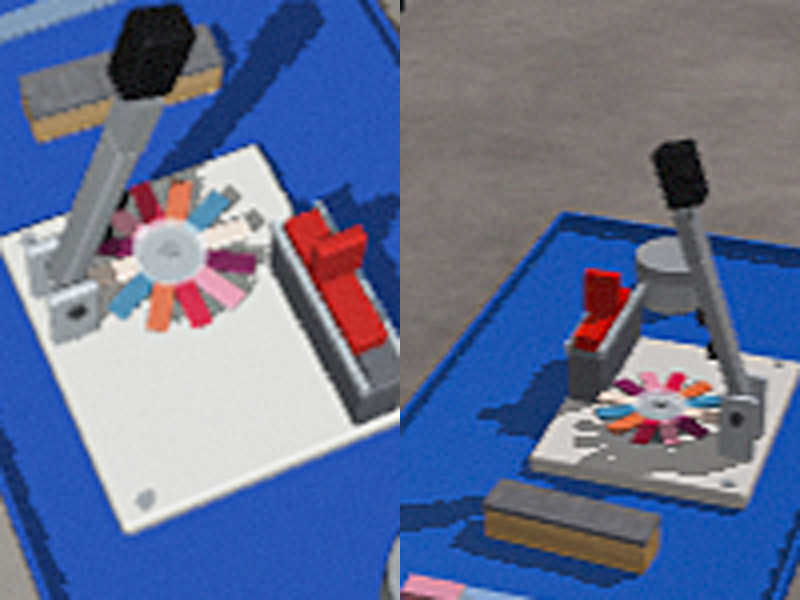

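The lever stands open at about 1.3 rad, the tab is still latched back, and the wheel sits on its pin. The gripper is clear of everything, so I'm handing in.

```bash
python3 -c "
from h import *
print(r.finish_job())"
```

```text
the job is handed in; nothing more can be done
None
```

I handed the job in at about 19.5 s: the tab is latched about 24 mm back after a push that read at most about 7.5 N, the lever stands open at about 1.3 rad, the wheel is on its pin, the file, buffer and tin were not touched, and the gripper is clear of everything.

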